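# Switch on the dental bench: lamp, extractor, handpiece

### The job

Get the bench ready for trimming: press down the round key on the foot of the folded magnifier lamp, then the big square key on the dust extractor, then the round key on the handpiece control unit, in that order. Press each key gently until it is fully down, where it stays, and leave the narrow bar-shaped key on the control unit up. Do not shift or lift the devices, nor the plaster cast, the mug and the little jar.

Things in the scene. Friction and masses are not known exactly. Their poses are not given: they have to be found in the camera images.
- lamp: magnifier lamp folded down, loose, 1.5 to 2.4 kg, white: round foot 150 mm across and 28 mm high, origin at the centre of its underside, z up; its black round key lies 30 mm from the centre on the -x side; 50 mm to the +x side a post and joint up to 81 mm high, from where the arm runs on along +x to a 148 mm round head centred 200 mm from the origin, 54 mm high. Its x axis points within 0.25 rad of the robot's x.
- extractor: dust extractor, loose, 3 kg: white box 200 (x) x 190 (y) mm, 64 mm high with its feet, origin at the centre of its underside; its front with black louvres faces -x; one large square key on top, 55 mm from the centre to the -x side; the plaster cast stands on the other half.
- control: handpiece control unit, loose, 1.6 to 2.6 kg: grey box 130 (x) x 170 (y) mm, 76 mm high with its feet, blue front with a dial facing -x, origin at the centre of its underside; two keys on top, a round one 45 mm to the +y side and a narrow bar 45 mm to the -y side.
- lamp_key_top (a point): centre of the top of the lamp's round black key, 36 mm across; when up it stands 18 mm above the foot, 46 mm above the bench; moves with the key.
- lamp_key (a joint): the lamp's round key. Value in m, of the key's stem: 0 = fully up, 0.010 = fully down at its stop; it starts between 0 and 0.0015. The stem slides straight down at about 3 N and stays where it is left (no return spring); on the stem the cap gives on a stiff spring, 2 N per mm and at most 6 mm, and comes back up when let go, so pushing with about 6 N to 15 N against the stop is fully down. It counts as on beyond 0.007.
- extractor_key_top (a point): centre of the top of the extractor's square black key, 40 x 40 mm; when up it stands 18 mm above the box, 82 mm above the bench; moves with the key.
- extractor_key (a joint): the extractor's square key. Value in m, of the key's stem: 0 = fully up, 0.010 = fully down at its stop; it starts between 0 and 0.0015. The stem slides straight down at about 3 N and stays where it is left (no return spring); on the stem the cap gives on a stiff spring, 2 N per mm and at most 6 mm, and comes back up when let go, so pushing with about 6 N to 15 N against the stop is fully down. It counts as on beyond 0.007.
- run_key_top (a point): centre of the top of the control unit's round black key, 30 mm across; when up it stands 18 mm above the box, 94 mm above the bench; moves with the key.
- run_key (a joint): the control unit's round key. Value in m, of the key's stem: 0 = fully up, 0.010 = fully down at its stop; it starts between 0 and 0.0015. The stem slides straight down at about 3 N and stays where it is left (no return spring); on the stem the cap gives on a stiff spring, 2 N per mm and at most 6 mm, and comes back up when let go, so pushing with about 6 N to 15 N against the stop is fully down. It counts as on beyond 0.007.
- reverse_key_top (a point): centre of the top of the control unit's narrow black bar key, 42 (x) x 14 (y) mm, 90 mm from the round key, to be left up; also 94 mm above the bench.
- reverse_key (a joint): the control unit's bar key (leave up). Value in m, 0 = up, 0.010 = down; starts at 0.
- cast_center (a point): centre of a loose plaster cast of a dental arch, 58 x 66 mm, 35 mm high, 120 g, standing on the extractor's rear (+x) half; bystander. z up.
- mug_center (a point): centre of a loose white mug, 80 mm across and 92 mm high with a handle, on the bench behind (+x of) the control unit; bystander. z up.
- pot_center (a point): centre of a small loose jar, 44 mm across and 40 mm high, on the bench in front (-x) of the lamp's foot, about 120 mm from the centre of the foot; bystander. z up.
Not all that is in view belongs to the job. Of the things that look like the part that bears pot_center, take the one that is farthest to the robot's left at the start.

How it is judged:
By the outcome, as a careful person would: the job done as asked, in the order asked, and still so for the second after the job is handed in, with the robot touching nothing.
It also fails if it takes over 61 s, if anything falls off the work surface, if the arm or the gripper's body presses on something with over 40 N, if the wrist force passes 120 N, or if a joint passes its speed limit or range.

### The arm

A 7-joint arm with a two-finger parallel gripper is mounted at the origin on the work surface. World frame = base frame: x ahead of the robot, y to its left, z up, the work surface at z = 0. Lengths are in m, angles in rad, forces in N, time in s.
With the tool pointing down it reaches from about 0.4 to 0.9 m from the base axis. Payload 5.5 kg.
Tool frame: the origin (TCP) lies at the very end of the fingers, on their centre line; the grasp point (between the pads) lies 19 mm behind it; z points along the fingers, y is the line along which they close (so a half turn about z gives the same grasp; the last joint's range is limited). The gripper opens to 85 mm and grips with 20 to 120 N. Pads are 22 mm wide; open, the fingers measure 114 mm over their backs; the gripper's body (76 mm by 85 mm) begins 54 mm behind the grasp point. The pads swing forward as they close: fully open they stand 13 mm farther back than shut.
Start: joints at [-0.956, 0.501, -0.427, 1.55, 0.221, 1.138, -0.21], TCP at [0.224, 0.61, 0.231] pointing down, gripper open.
Joint ranges: [-2.88, 2.88], [-0.31, 2.03], [-1.54, 1.56], [0.2, 2.42], [-1.41, 4.55], [0.19, 2.02], [-2.57, 2.57]. Speed limits (rad/s): [2.57, 2.57, 3.14, 3.14, 3.14, 3.14, 3.14].

### API

Orientations are given as a unit quaternion [w, x, y, z].
In Python, from plant import manip, camera, get_calibration, find_in, silhouettes, place_of gives the robot as it stands.
- The arm moves only by the shell command python3 -m pendant 'ROWS' [FORCE]. ROWS is JSON, a list of rows, each a list of 7 numbers: the shift along the tool's x, y, z each as a share of 10 cm, from -1 to 1, then the turn, a rotation vector about the tool's x, y, z each as a share of 0.5 rad, from -1 to 1, then the gripper command: -1 is fully open, 1 is shut, values between are in proportion. In form: [[dx, dy, dz, rx, ry, rz, grip], ...]. A call has 1 to 10 rows; each row is the pose to reach, as a shift and turn from the pose commanded when the call began, along the tool's axes at that moment; what a row does not reach only later rows make up. A row lasts 1/12 s, in which the tool goes at most 41.7 mm and 7.16 degrees, less where a joint would pass 70% of its speed; a pose out of reach is approached as far as the arm can. A call with a number of a shift or a turn outside -1 to 1 is refused whole. A call with a gripper value outside its range is refused whole. The fingers move at their own pace and stop on an object; FORCE is the grip in N (left out, the last holds). Time passes only in rows, so rows that repeat a pose let the fingers close. It gives the time, the measured TCP pose, the force, the opening and the grip force at its end, in the units of the state.
- manip.sense(): the state, without advancing time (a new reading comes with each control period).
- camera(name): name is "scene" or "side" or "wrist"; returns the picture (420x560x3 uint8, blue, green, red); there is no depth.
- get_calibration(name): a dict with "fovy" (degrees; the focal length in pixels is half the picture's height over the tangent of half this angle, whatever the lens; pixels are square), "cx", "cy" (the principal point, pixels), "R" (3x3) and "t" (3): a world point X has camera coordinates R X + t. Camera axes: x right, y down, z forward; pixel columns grow to the right and rows downward; lengths in m; the calibration is good to about 2 mm. The wrist camera is an equidistant fisheye: a pixel r from the principal point sees the ray r / f radians off the axis. A picture is of the moment at which its call begins: read the wrist's pose just before it. get_calibration takes no time and is no camera call; for the wrist camera it gives the pose at the moment of the call.
- manip.job_done(): hands the job in; it is judged then, once.
Trained networks look in the newest picture that a camera, given by its name, has taken for a name from the list of things; names that differ only in an ending like _2 or _b are one class to them, and where a whole thing is asked for, a point or a joint stands for the part that bears it (a point fixed in the world has none). Each returns a list of dicts, best first, with "confidence" (0 to 1); they miss things now and then, are a little off and sometimes report something else, mostly with a low value. They report only what shows in the picture. A call takes as long as a camera call. They do not tell look-alikes from the thing itself.
- find_in(label, camera): "extent" ([left, top, right, bottom] in pixels, round what is visible of it).
- silhouettes(label, camera): "pixels" (420x560 bool, what is visible of it) and "extent" ([left, top, right, bottom] in pixels, round what is visible of it).
- place_of(label, camera): "centre" ([column, row] in pixels: a listed point, or the origin of a listed thing).
The state is a dict: "clock": time; "qpos": joint angles; "joint_velocities": joint speeds; "tau": joint torques, N m; "tcp_pos": TCP position; "eef_rot": TCP orientation; "wrist_force": force on the tool from outside, world axes, zero at the start; "moment": the same for the moment, N m; "gripper_width": finger opening in m; "grip_force": force on a finger pad.
Only numpy, scipy, OpenCV 4.12 (cv2) and the standard library are available. Lean on these libraries where they do the work, as an engineer would, in place of code of your own. Each camera call takes 0.05 s, during which the arm holds its last target. There are 200 camera calls.

## Working session

There is one attempt and no reset: what is moved stays moved. The work goes in short steps, Python scripts to look and compute and a shell command to move; the robot and the scene stay as the last step left them, time stands still between calls to the robot, and variables do not carry over. Pictures are saved under pics/ and viewed, at most 10 in all, crops included, and the job is handed in when it is done.

```bash
mkdir -p pics
cat > h.py <<'E'
import numpy as np, cv2
from plant import manip, camera, get_calibration, find_in, silhouettes, place_of
def ray(name,px,c=None):
    c=c or get_calibration(name); f=210/np.tan(np.radians(c["fovy"])/2)
    d=np.array([(px[0]-c["cx"])/f,(px[1]-c["cy"])/f])
    if name=="wrist":
        r=np.hypot(*d); v=np.array([*(d/max(r,1e-9)*np.sin(r)),np.cos(r)])
    else: v=np.array([*d,1.])
    R=np.array(c["R"]);t=np.array(c["t"]); return -R.T@t, R.T@v
def at_z(name,px,z,c=None):
    o,v=ray(name,px,c); return o+v*(z-o[2])/v[2]
Z=dict(lamp_key_top=.046,extractor_key_top=.082,run_key_top=.094,reverse_key_top=.094,cast_center=.0815,mug_center=.046,pot_center=.02)
E
python3 - <<'E'
from h import *
ims=[]
for n in("scene","side","wrist"):
    c=get_calibration(n); im=camera(n); cv2.imwrite(f"pics/{n}0.png",im)
    print(n,im.shape)
    for k,z in Z.items():
        for r in place_of(k,n)[:3]:
            print(n,k,np.round(r["centre"]),round(r["confidence"],2),np.round(at_z(n,r["centre"],z,c),3))
s=manip.sense();print(s["clock"],s["tcp_pos"],s["eef_rot"],s["wrist_force"])
E
```

```text
scene (420, 560, 3)
scene lamp_key_top [196. 293.] 0.67 [ 0.551 -0.315  0.046]
scene extractor_key_top [330. 170.] 0.61 [0.516 0.257 0.082]
scene run_key_top [304. 210.] 0.49 [0.587 0.029 0.094]
scene reverse_key_top [277. 229.] 0.51 [ 0.584 -0.072  0.094]
scene cast_center [355. 186.] 0.8 [0.615 0.228 0.082]
scene mug_center [338. 253.] 0.85 [ 0.718 -0.01   0.046]
scene mug_center [278. 223.] 0.4 [ 0.527 -0.001  0.046]
scene mug_center [172. 284.] 0.39 [ 0.489 -0.327  0.046]
scene pot_center [175. 286.] 0.95 [ 0.476 -0.309  0.02 ]
scene pot_center [109. 280.] 0.9 [ 0.336 -0.388  0.02 ]
scene pot_center [134. 296.] 0.76 [ 0.427 -0.388  0.02 ]
side (420, 560, 3)
side lamp_key_top [321. 330.] 0.75 [ 0.557 -0.306  0.046]
side lamp_key_top [312. 215.] 0.29 [ 0.587 -0.023  0.046]
side lamp_key_top [308. 186.] 0.18 [0.594 0.068 0.046]
side extractor_key_top [265. 122.] 0.56 [0.51  0.276 0.082]
side run_key_top [305. 186.] 0.66 [0.576 0.025 0.094]
side reverse_key_top [308. 214.] 0.65 [ 0.57  -0.058  0.094]
side cast_center [306. 130.] 0.84 [0.614 0.235 0.081]
side cast_center [311. 213.] 0.4 [ 0.579 -0.047  0.082]
side pot_center [275. 339.] 0.97 [ 0.468 -0.303  0.02 ]
side pot_center [210. 392.] 0.9 [ 0.339 -0.39   0.02 ]
side pot_center [260. 381.] 0.58 [ 0.431 -0.381  0.02 ]
wrist (420, 560, 3)
1.2 [0.22396192 0.61021539 0.23131109] [1.82709338e-06 1.74971254e-01 9.84573542e-01 2.28242772e-05] [ 0.10055033 -0.02225222 -0.32513751]
```

Run:
```python
import cv2,numpy as np
a=cv2.imread("pics/scene0.png");b=cv2.imread("pics/side0.png")
o=np.hstack([cv2.resize(a[130:340,80:400],None,fx=1.25*1,fy=1.25),cv2.resize(b[90:300,180:500],None,fx=1.25,fy=1.25)])
a2=cv2.resize(a[130:340,80:400],(800,525),interpolation=cv2.INTER_CUBIC);cv2.imwrite("pics/a.png",a2)
b2=cv2.resize(b[80:410,160:560],(720,594),interpolation=cv2.INTER_CUBIC);cv2.imwrite("pics/b.png",b2)
```

```text
(no output)
```

View pics/a.png

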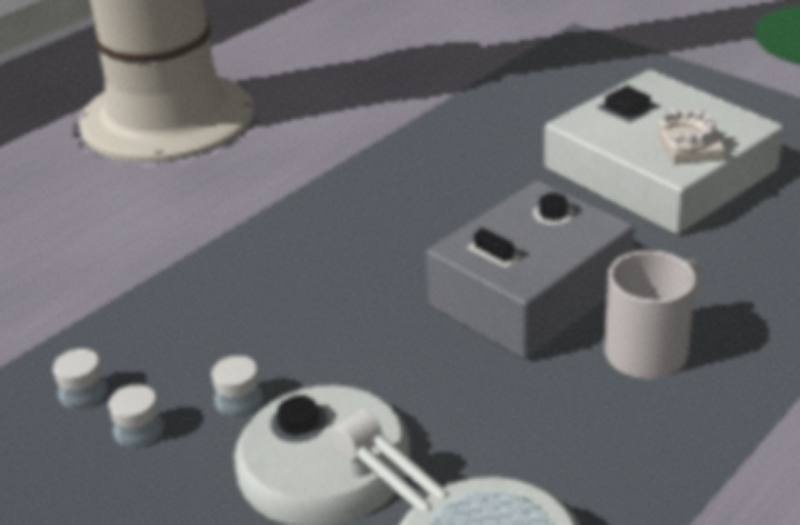

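View pics/b.png

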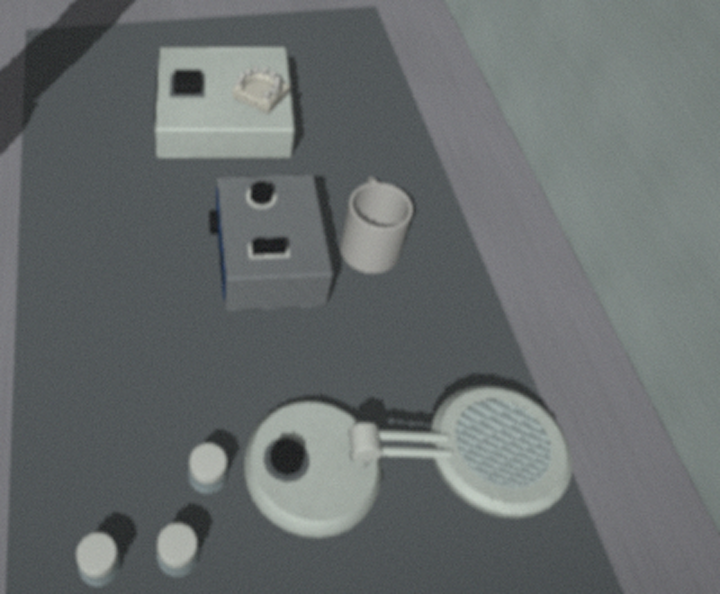

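Scene crop and side crop agree. The lamp key is at scene ≈(200,296) / side ≈(319,333), the extractor key at ≈(331,170) / (264,126), and the round run key at ≈(302,213) / (305,187). The bar key, at (277,228) / (309,217), must be left up.

- **Keys that could be confused:** the other black keys. By description I take the round ones on the lamp foot and on the control unit's +y side, plus the square one on the extractor.
- **Jars:** there are three, at scene (175,286), (109,280) and (134,296). The leftmost is the pot at (0.47,-0.31). I will touch none of them.

I start moving with the gripper shut.

```bash
python3 -m pendant '[[-0.93,-0.51,0,0,0,-0.704,1],[-0.93,-0.51,0,0,0,-0.704,1],[-0.93,-0.51,0,0,0,-0.704,1],[-0.93,-0.51,0,0,0,-0.704,1]]'
python3 -m pendant '[[-0.9,-0.9,0,0,0,0,1],[-0.9,-0.9,0,0,0,0,1],[-0.9,-0.9,0,0,0,0,1],[-0.9,-0.9,0,0,0,0,1]]'
python3 -c "
from h import *
s=manip.sense();print(s['clock'],s['tcp_pos'],s['eef_rot'],s['qpos'])
c=get_calibration('wrist');cv2.imwrite('pics/w1.png',camera('wrist'));print(c)"
```

```text
clock: 1.53
tcp_pos: [0.3002, 0.525, 0.2308]
eef_rot: [0.002, 0.002, 1.0, -0.002]
wrist_force: [0.7, -0.8, 0.5]
gripper_width: 0.0389
grip_force: 0.0
clock: 1.87
tcp_pos: [0.3919, 0.4328, 0.2309]
eef_rot: [0.002, 0.006, 1.0, -0.002]
wrist_force: [0.9, -0.5, -0.4]
gripper_width: -0.0002
grip_force: 0.0
1.8667 [0.39188533 0.43278026 0.23092915] [ 0.00200918  0.0062175   0.99997591 -0.00234138] [-0.53164328  0.38544849 -0.44950419  1.72159552  0.1932183   1.07903739
  0.5139416 ]
{'fovy': 65.70646984690485, 'cx': 278.1045856643962, 'cy': 203.39273410320308, 'R': array([[ 0.01268048,  0.99990428, -0.00553455],
       [ 0.95610156, -0.01050406,  0.29284719],
       [ 0.29276102, -0.00900503, -0.95614324]]), 't': array([-0.43492496, -0.40890822,  0.26760407])}
```

```bash
cat > look.py <<'E'
import sys
from h import *
s=manip.sense();c=get_calibration('wrist');cv2.imwrite(f'pics/w{s["clock"]:.1f}.png',camera('wrist'))
print(s['clock'],s['tcp_pos'],s['qpos'].round(2) if hasattr(s['qpos'],'round') else s['qpos'])
for k in sys.argv[1:]:
    for r in place_of(k,'wrist')[:2]: print(k,np.round(r['centre']),round(r['confidence'],2),np.round(at_z('wrist',r['centre'],Z[k],c),4))
E
python3 -m pendant '[[-0.2,-1,0,0,0,0,1],[-0.2,-1,0,0,0,0,1],[-0.2,-1,0,0,0,0,1],[-0.2,-1,0,0,0,0,1]]' >/dev/null
python3 -m pendant '[[-0.2,-0.7,0,0,0,0,1],[-0.2,-0.7,0,0,0,0,1],[-0.2,-0.7,0,0,0,0,1],[-0.2,-0.7,0,0,0,0,1]]' >/dev/null
python3 look.py extractor_key_top cast_center
python3 -m pendant '[[-0.3,-1,0,0,0,0,1],[-0.3,-1,0,0,0,0,1],[-0.3,-1,0,0,0,0,1],[-0.3,-1,0,0,0,0,1]]' >/dev/null
python3 -m pendant '[[-0.3,-1,0,0,0,0,1],[-0.3,-1,0,0,0,0,1],[-0.3,-1,0,0,0,0,1],[-0.3,-1,0,0,0,0,1]]' >/dev/null
python3 look.py run_key_top reverse_key_top
```

```text
2.5833 [0.42411039 0.2701455  0.23156452] [-0.26  0.23 -0.41  1.91  0.11  1.02  0.85]
extractor_key_top [285. 262.] 0.77 [0.5013 0.2755 0.082 ]
3.4 [0.48528545 0.06677989 0.23122928] [ 0.04  0.19 -0.26  1.95  0.06  1.01  1.32]
run_key_top [247. 280.] 0.86 [0.5754 0.0333 0.094 ]
reverse_key_top [158. 272.] 0.95 [ 0.5702 -0.0595  0.094 ]
```

```bash
python3 -m pendant '[[0,-1,0,0,0,0,1],[0,-1,0,0,0,0,1],[0,-1,0,0,0,0,1],[0,-1,0,0,0,0,1]]' >/dev/null
python3 -m pendant '[[0,-1,0,0,0,0,1],[0,-1,0,0,0,0,1],[0,-1,0,0,0,0,1],[0,-1,0,0,0,0,1]]' >/dev/null
python3 -m pendant '[[0,-1,0,0,0,0,1],[0,-1,0,0,0,0,1],[0,-1,0,0,0,0,1],[0,-1,0,0,0,0,1]]' >/dev/null
python3 -m pendant '[[0,-0.7,0.3,0,0,0,1],[0,-0.7,0.3,0,0,0,1],[0,-0.7,0.3,0,0,0,1],[0,-0.7,0.3,0,0,0,1]]'
python3 look.py lamp_key_top pot_center; ls pics
```

```text
clock: 4.88
tcp_pos: [0.4845, -0.2974, 0.1999]
eef_rot: [-0.001, -0.001, 1.0, 0.001]
wrist_force: [0.2, 1.1, -0.8]
gripper_width: -0.0
grip_force: 0.0
4.8833 [ 0.48445131 -0.29743885  0.19992413] [ 0.52  0.36 -0.03  1.8   0.01  0.99  2.07]
lamp_key_top [267. 257.] 0.15 [ 0.5571 -0.3099  0.046 ]
pot_center [190. 126.] 0.94 [ 0.4265 -0.3876  0.02  ]
pot_center [186.  46.] 0.78 [ 0.3442 -0.39    0.02  ]
a.png
b.png
scene0.png
side0.png
w1.png
w2.6.png
w3.4.png
w4.9.png
wrist0.png
```

View pics/w4.9.png

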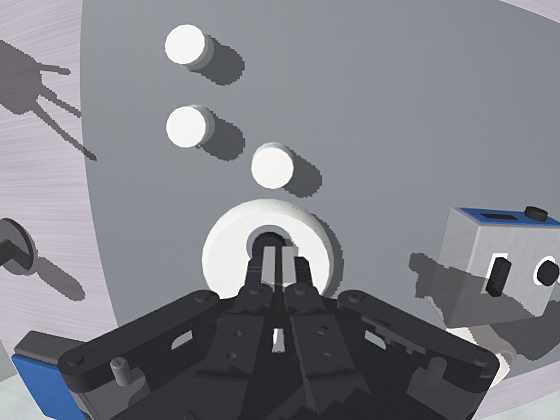

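The wrist view has up = -x. The lamp foot is at ≈(267,260), its key at ≈(268,243) is half hidden by the fingertips, and three jars sit above it. I move toward +x so the key clears the fingers.

```bash
python3 -m pendant '[[-0.7,-0.13,0.2,0,0,0,1],[-0.7,-0.13,0.2,0,0,0,1],[-0.7,-0.13,0.2,0,0,0,1],[-0.7,-0.13,0.2,0,0,0,1],[-0.7,-0.13,0.2,0,0,0,1]]'
python3 look.py lamp_key_top pot_center; python3 -c "
import cv2;cv2.imwrite('pics/c.png',cv2.resize(cv2.imread('pics/w5.4.png')[100:340,140:420],(700,600)))"; ls pics
```

```text
clock: 5.45
tcp_pos: [0.5543, -0.3106, 0.1815]
eef_rot: [-0.0, -0.001, 1.0, 0.0]
wrist_force: [-0.2, -0.4, 0.3]
gripper_width: -0.0004
grip_force: 0.0
5.45 [ 0.55428247 -0.31058733  0.18146115] [ 0.49  0.49 -0.03  1.65  0.01  1.01  2.03]
lamp_key_top [282. 193.] 0.79 [ 0.555  -0.3088  0.046 ]
pot_center [285.  90.] 0.84 [ 0.464  -0.3064  0.02  ]
pot_center [200.  53.] 0.7 [ 0.4265 -0.3857  0.02  ]
a.png
b.png
scene0.png
side0.png
w1.png
w2.6.png
w3.4.png
w4.9.png
w5.5.png
wrist0.png[ WARN:0@0.006] global loadsave.cpp:275 findDecoder imread_('pics/w5.4.png'): can't open/read file: check file path/integrity
Traceback (most recent call last):
TypeError: 'NoneType' object is not subscriptable
```

```bash
python3 -c "
import cv2;cv2.imwrite('pics/c.png',cv2.resize(cv2.imread('pics/w5.5.png')[60:300,140:420],(700,600)))"
```

```text
(no output)
```

View pics/c.png

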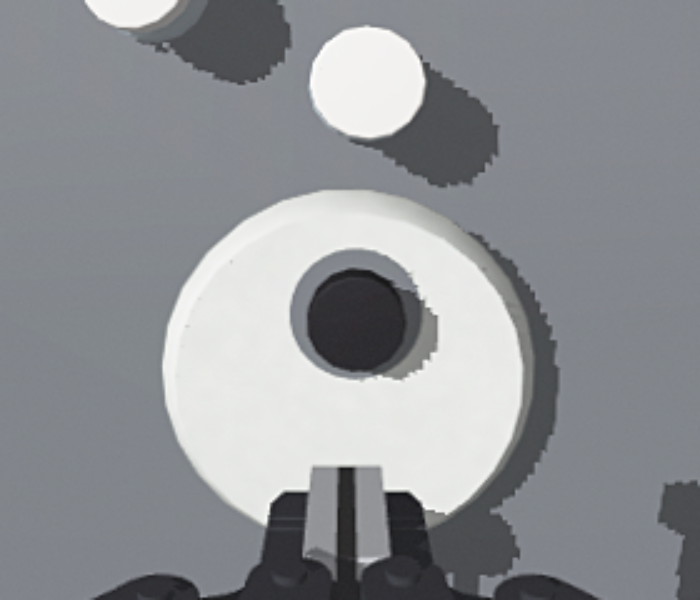

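The crop shows the key centred at ≈(282,191), the only round black key on the lamp foot, and the jar is well clear. Position is confirmed at (0.555,-0.309), so I descend.

```bash
python3 -m pendant '[[0,0.02,0.4,0,0,0,1],[0,0.02,0.8,0,0,0,1],[0,0.02,1,0,0,0,1],[0,0.02,1,0,0,0,1],[0,0.02,1,0,0,0,1]]' | head -2
python3 -m pendant '[[0,0,0.25,0,0,0,1],[0,0,0.28,0,0,0,1],[0,0,0.3,0,0,0,1],[0,0,0.3,0,0,0,1],[0,0,0.3,0,0,0,1]]'
```

```text
clock: 6.02
tcp_pos: [0.5528, -0.3105, 0.0811]
clock: 6.43
tcp_pos: [0.5549, -0.3112, 0.0531]
eef_rot: [0.001, -0.0, 1.0, -0.001]
wrist_force: [0.3, -0.0, 0.5]
gripper_width: -0.0003
grip_force: 0.0
```

```bash
python3 -m pendant '[[0,0,0.03,0,0,0,1],[0,0,0.05,0,0,0,1],[0,0,0.07,0,0,0,1],[0,0,0.09,0,0,0,1],[0,0,0.11,0,0,0,1],[0,0,0.13,0,0,0,1],[0,0,0.14,0,0,0,1],[0,0,0.14,0,0,0,1],[0,0,0.14,0,0,0,1]]'
```

```text
clock: 7.18
tcp_pos: [0.5541, -0.3108, 0.0373]
eef_rot: [0.0, -0.0, 1.0, -0.0]
wrist_force: [1.0, 0.6, 1.7]
gripper_width: 0.0004
grip_force: 0.8
```

```bash
python3 -m pendant '[[0,0,0.01,0,0,0,1],[0,0,0.02,0,0,0,1],[0,0,0.03,0,0,0,1],[0,0,0.04,0,0,0,1],[0,0,0.04,0,0,0,1],[0,0,0.04,0,0,0,1]]'
```

```text
clock: 7.68
tcp_pos: [0.5541, -0.3108, 0.0336]
eef_rot: [0.0, -0.0, 1.0, -0.0]
wrist_force: [0.1, 0.5, 5.1]
gripper_width: -0.0002
grip_force: 2.5
```

```bash
python3 -m pendant '[[0,0,0.01,0,0,0,1],[0,0,0.02,0,0,0,1],[0,0,0.025,0,0,0,1],[0,0,0.025,0,0,0,1],[0,0,0.025,0,0,0,1]]'
python3 -m pendant '[[0,0,-0.1,0,0,0,1],[0,0,-0.3,0,0,0,1],[0,0,-0.7,0,0,0,1],[0,0,-1,0,0,0,1],[0,0,-1,0,0,0,1]]' |head -4
python3 -m pendant '[[0,1,-0.6,0,0,0,1],[0,1,-0.6,0,0,0,1],[0,1,-0.6,0,0,0,1],[0,1,-0.6,0,0,0,1]]' |head -2
python3 look.py
```

```text
clock: 8.1
tcp_pos: [0.5542, -0.3108, 0.0317]
eef_rot: [0.0, -0.0, 1.0, -0.0]
wrist_force: [-0.5, 0.3, 8.4]
gripper_width: 0.0002
grip_force: 4.4
clock: 8.52
tcp_pos: [0.5574, -0.3125, 0.1376]
eef_rot: [0.004, -0.0, 1.0, -0.002]
wrist_force: [1.1, -0.4, 0.4]
clock: 8.85
tcp_pos: [0.5566, -0.2025, 0.1943]
8.85 [ 0.55660524 -0.20254365  0.19427498] [ 0.35  0.4  -0.06  1.75  0.02  0.99  1.87]
```

The force rose at spring stiffness to 8.4 N, so the lamp key is on its stop. Next is the extractor.

```bash
python3 -m pendant '[[0.1,1,0,0,0,0,1],[0.1,1,0,0,0,0,1],[0.1,1,0,0,0,0,1],[0.1,1,0,0,0,0,1]]' >/dev/null
python3 -m pendant '[[0.1,1,0,0,0,0,1],[0.1,1,0,0,0,0,1],[0.1,1,0,0,0,0,1],[0.1,1,0,0,0,0,1]]' >/dev/null
python3 -m pendant '[[0.1,1,0,0,0,0,1],[0.1,1,0,0,0,0,1],[0.1,1,0,0,0,0,1],[0.1,1,0,0,0,0,1]]' >/dev/null
python3 -m pendant '[[0.1,1,0,0,0,0,1],[0.1,1,0,0,0,0,1],[0.1,1,0,0,0,0,1],[0.1,1,0,0,0,0,1]]' >/dev/null
python3 -m pendant '[[0.05,0.73,0,0,0,0,1],[0.05,0.73,0,0,0,0,1],[0.05,0.73,0,0,0,0,1],[0.05,0.73,0,0,0,0,1],[0.05,0.73,0,0,0,0,1]]'
python3 look.py extractor_key_top
python3 -c "
import cv2,glob,os;f=max(glob.glob('pics/w*.png'),key=os.path.getmtime);cv2.imwrite('pics/d.png',cv2.resize(cv2.imread(f)[60:300,140:420],(700,600)))"
```

```text
clock: 10.65
tcp_pos: [0.5098, 0.259, 0.19]
eef_rot: [-0.0, 0.001, 1.0, -0.001]
wrist_force: [0.0, -0.4, 0.3]
gripper_width: 0.0
grip_force: 0.0
10.65 [0.50983548 0.25897457 0.18996108] [-0.32  0.39 -0.24  1.8   0.11  0.98  0.96]
extractor_key_top [304. 193.] 0.91 [0.5039 0.2775 0.082 ]
extractor_key_top [ 57. 269.] 0.26 [0.5838 0.0236 0.082 ]
```

View pics/d.png

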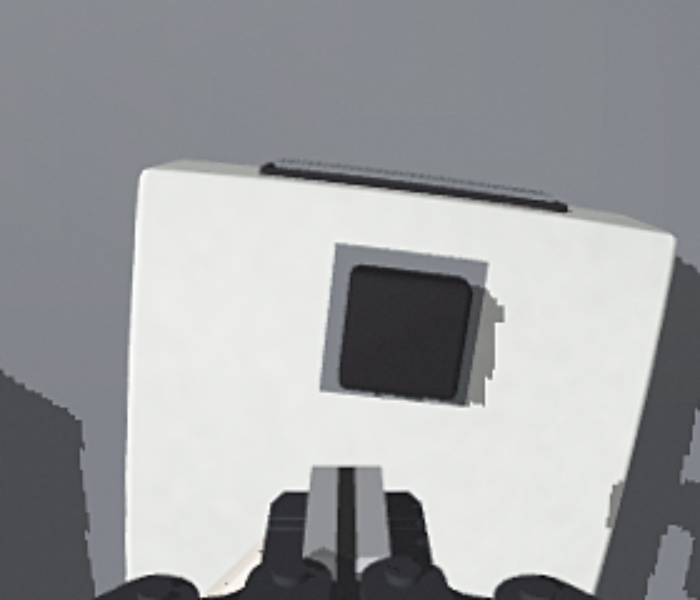

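The square key is at ≈(302,193), so at (0.505,0.276). Its size and height fit the description, and the cast sits behind it at +x.

```bash
python3 -m pendant '[[0.05,0.17,0.3,0,0,0,1],[0.05,0.17,0.6,0,0,0,1],[0.05,0.17,0.85,0,0,0,1],[0.05,0.17,0.98,0,0,0,1],[0.05,0.17,0.98,0,0,0,1],[0.05,0.17,0.98,0,0,0,1]]'
python3 -m pendant '[[0,0,0.03,0,0,0,1],[0,0,0.06,0,0,0,1],[0,0,0.09,0,0,0,1],[0,0,0.11,0,0,0,1],[0,0,0.13,0,0,0,1],[0,0,0.15,0,0,0,1],[0,0,0.17,0,0,0,1],[0,0,0.19,0,0,0,1],[0,0,0.2,0,0,0,1],[0,0,0.2,0,0,0,1]]'
```

```text
clock: 11.25
tcp_pos: [0.5041, 0.278, 0.0927]
eef_rot: [-0.0, 0.001, 1.0, -0.001]
wrist_force: [0.5, -0.6, -0.5]
gripper_width: 0.0
grip_force: 0.0
clock: 12.08
tcp_pos: [0.5041, 0.2795, 0.0727]
eef_rot: [0.0, -0.0, 1.0, 0.0]
wrist_force: [0.9, -0.6, 1.8]
gripper_width: 0.0001
grip_force: 1.0
```

```bash
python3 -m pendant '[[0,0,0.01,0,0,0,1],[0,0,0.02,0,0,0,1],[0,0,0.03,0,0,0,1],[0,0,0.04,0,0,0,1],[0,0,0.04,0,0,0,1],[0,0,0.04,0,0,0,1]]'
```

```text
clock: 12.58
tcp_pos: [0.504, 0.2795, 0.0692]
eef_rot: [0.0, -0.0, 1.0, 0.0]
wrist_force: [0.8, -0.9, 5.4]
gripper_width: 0.0002
grip_force: 2.8
```

```bash
python3 -m pendant '[[0,0,0.01,0,0,0,1],[0,0,0.015,0,0,0,1],[0,0,0.015,0,0,0,1],[0,0,0.015,0,0,0,1]]'
```

```text
clock: 12.92
tcp_pos: [0.5041, 0.2795, 0.068]
eef_rot: [0.0, -0.0, 1.0, 0.0]
wrist_force: [-0.7, -0.5, 7.6]
gripper_width: 0.0002
grip_force: 4.0
```

```bash
python3 -m pendant '[[0,0,-0.1,0,0,0,1],[0,0,-0.3,0,0,0,1],[0,0,-0.7,0,0,0,1],[0,0,-1,0,0,0,1],[0,0,-1,0,0,0,1]]' |head -4
python3 -m pendant '[[-0.2,-0.8,-0.2,0,0,0,1],[-0.2,-0.8,-0.2,0,0,0,1],[-0.2,-0.8,-0.2,0,0,0,1],[-0.2,-0.8,-0.2,0,0,0,1]]' >/dev/null
python3 -m pendant '[[-0.25,-0.8,0,0,0,0,1],[-0.25,-0.8,0,0,0,0,1],[-0.25,-0.8,0,0,0,0,1],[-0.25,-0.8,0,0,0,0,1]]' >/dev/null
python3 -m pendant '[[-0.25,-0.9,0,0,0,0,1],[-0.25,-0.9,0,0,0,0,1],[-0.25,-0.9,0,0,0,0,1],[-0.25,-0.9,0,0,0,0,1],[-0.25,-0.9,0,0,0,0,1]]' 
python3 look.py run_key_top reverse_key_top mug_center
python3 -c "
import cv2,glob,os;f=max(glob.glob('pics/w*.png'),key=os.path.getmtime);cv2.imwrite('pics/e.png',cv2.resize(cv2.imread(f)[60:300,140:420],(700,600)))"
```

```text
clock: 13.33
tcp_pos: [0.5068, 0.2816, 0.1738]
eef_rot: [0.004, -0.0, 1.0, 0.002]
wrist_force: [0.1, 0.7, -0.2]
clock: 14.42
tcp_pos: [0.5733, 0.0305, 0.1867]
eef_rot: [-0.001, -0.0, 1.0, 0.001]
wrist_force: [-0.5, 0.2, 0.1]
gripper_width: 0.0002
grip_force: 0.0
14.4167 [0.57330305 0.03053765 0.18674192] [ 0.03  0.39 -0.16  1.8   0.07  0.97  1.41]
run_key_top [280. 212.] 0.95 [0.578  0.0305 0.094 ]
reverse_key_top [283. 210.] 0.49 [0.5767 0.0329 0.094 ]
reverse_key_top [241. 190.] 0.48 [0.5605 0.0009 0.094 ]
```

View pics/e.png

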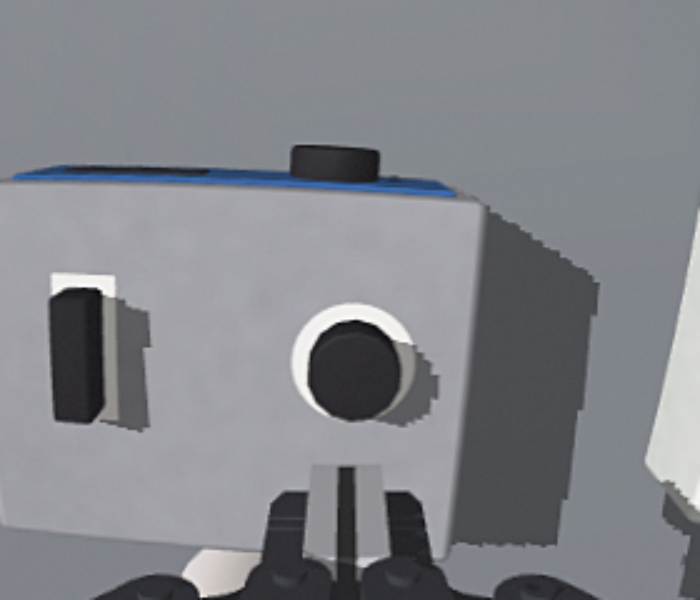

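The round key's top is at ≈(281,211), so at (0.578,0.031). The bar key lies 90 mm to the left, clear of the fingers.

```bash
python3 -m pendant '[[-0.04,0,0.3,0,0,0,1],[-0.04,0,0.55,0,0,0,1],[-0.04,0,0.75,0,0,0,1],[-0.04,0,0.83,0,0,0,1],[-0.04,0,0.83,0,0,0,1],[-0.04,0,0.83,0,0,0,1]]'
python3 -m pendant '[[0,0,0.03,0,0,0,1],[0,0,0.06,0,0,0,1],[0,0,0.09,0,0,0,1],[0,0,0.11,0,0,0,1],[0,0,0.13,0,0,0,1],[0,0,0.15,0,0,0,1],[0,0,0.17,0,0,0,1],[0,0,0.18,0,0,0,1],[0,0,0.18,0,0,0,1]]'
```

```text
clock: 15.12
tcp_pos: [0.5779, 0.0303, 0.1046]
eef_rot: [-0.0, -0.001, 1.0, 0.0]
wrist_force: [0.8, 0.3, 0.5]
gripper_width: -0.0001
grip_force: 0.0
clock: 15.87
tcp_pos: [0.578, 0.0293, 0.0862]
eef_rot: [0.0, -0.0, 1.0, 0.0]
wrist_force: [-0.2, -0.1, 2.8]
gripper_width: -0.0001
grip_force: 1.0
```

```bash
python3 -m pendant '[[0,0,0.01,0,0,0,1],[0,0,0.02,0,0,0,1],[0,0,0.03,0,0,0,1],[0,0,0.04,0,0,0,1],[0,0,0.04,0,0,0,1],[0,0,0.04,0,0,0,1]]'
```

```text
clock: 16.37
tcp_pos: [0.578, 0.0293, 0.0825]
eef_rot: [0.0, -0.0, 1.0, -0.0]
wrist_force: [-0.3, -0.3, 3.4]
gripper_width: -0.0001
grip_force: 1.6
```

```bash
python3 -m pendant '[[0,0,0.01,0,0,0,1],[0,0,0.02,0,0,0,1],[0,0,0.025,0,0,0,1],[0,0,0.025,0,0,0,1],[0,0,0.025,0,0,0,1]]'
```

```text
clock: 16.78
tcp_pos: [0.5781, 0.0293, 0.0803]
eef_rot: [0.0, -0.0, 1.0, -0.0]
wrist_force: [-0.2, -0.7, 7.2]
gripper_width: 0.0001
grip_force: 3.7
```

Force is 7.2 N against the stop, which is consistent. I retract and check everything in the fixed cameras.

```bash
python3 -m pendant '[[0,0,0.01,0,0,0,1],[0,0,0.01,0,0,0,1],[0,0,-0.1,0,0,0,1],[0,0,-0.3,0,0,0,1],[0,0,-0.7,0,0,0,1],[0,0,-1,0,0,0,1],[0,0,-1,0,0,0,1]]' |head -4
python3 -m pendant '[[1,0,-0.8,0,0,0,1],[1,0,-0.8,0,0,0,1],[1,0,-0.8,0,0,0,1],[1,0,-0.8,0,0,0,1],[1,0,-0.8,0,0,0,1],[1,0,-0.8,0,0,0,1]]' |head -4
python3 - <<'E'
from h import *
im=camera("side");a=cv2.imread("pics/side0.png")
t=np.hstack([cv2.resize(x[80:410,200:500],(400,440),interpolation=cv2.INTER_CUBIC) for x in(a,im)]);cv2.imwrite("pics/f.png",t)
for k in ("cast_center","pot_center","lamp_key_top","extractor_key_top","run_key_top","reverse_key_top"):
    r=place_of(k,"side")
    print(k,[np.round(x["centre"],1) for x in r[:1]])
E
```

```text
clock: 17.37
tcp_pos: [0.5816, 0.03, 0.1864]
eef_rot: [0.005, -0.0, 1.0, 0.0]
wrist_force: [1.5, 1.0, 0.6]
clock: 17.87
tcp_pos: [0.478, 0.0293, 0.2598]
eef_rot: [0.0, -0.0, 1.0, -0.0]
wrist_force: [0.0, 0.2, 0.3]
cast_center [array([303.9, 129.6])]
pot_center [array([213.1, 390. ])]
lamp_key_top [array([321.3, 333. ])]
extractor_key_top [array([265.2, 124.9])]
run_key_top [array([304.3, 186.7])]
reverse_key_top [array([309.7, 216.7])]
```

View pics/f.png

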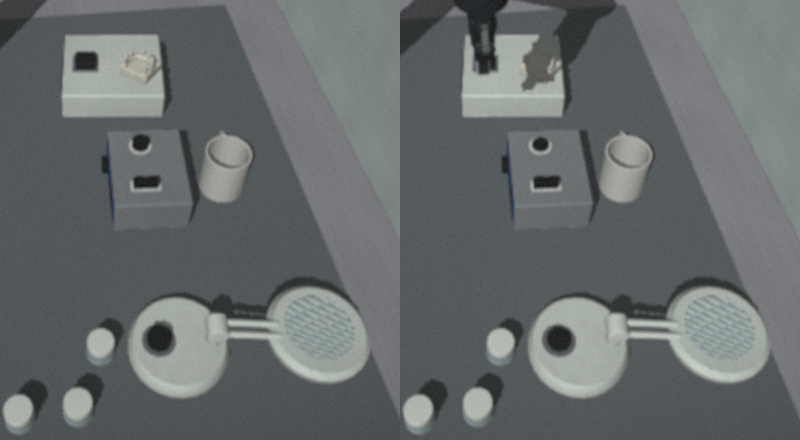

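Before and after views are side by side. The lamp key and round key sit visibly lower, with centred white rings. The bar key is still up, and no device, cast, mug or jar has moved. The extractor key is hidden by the gripper here, but the arm reached the stop depth with the same 7.6 N force.

```bash
python3 -c "
from h import *
print(manip.job_done())"
```

```text
the job is handed in; nothing more can be done
None
```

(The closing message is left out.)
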